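Hold a rib plate over its slot for fitting

TASK

Take the aluminium rib plate off the sloping rest, turn it upright, tab edge down, and lift it over the spatter guard of the welding fixture. Bring it down to hover straight above the slot in the base plate, in line with the slot, with the tab about a centimetre clear of the plate, and finish the program still holding it there, motionless, so that the fit can be checked before welding. Nothing may touch the fixture or the base plate, and leave the tape measure, spanner, nut and magnet where they are.

Things in the scene. Friction and masses are not known exactly. Their poses are not given: they have to be found in the camera images.
- rib: Loose flat aluminium plate, 8 mm thick (x), 110 long (y), 108 high (z), 0.24 kg, with a 28 mm hole 40 mm up; both faces alike. Its lower edge has a tab in the middle, 72 mm long, 8 high (part of the 108). Origin: middle of the tab's lower edge; z to the straight upper edge. Starts leaning on the rest, tab down, z 40 degrees off vertical toward the rest's -x, its upper half free on both faces.
- rest: Fixed grey sloping rest, foot 105 x 130 mm. Origin at bench level, 35 mm below the line where its sloping face meets the ledge. The face, 110 mm wide (y), 16 thick, rises toward its -x at 50 degrees from level and backs the rib's lowest 50 mm; the ledge is 13 mm deep, then a lip 4 mm high. Its -x looks to the robot's right (+-0.3 rad); it stands left or right of the middle.
- fixture: Fixed welding fixture: dark steel bed 170 (x) x 206 (y) x 10 mm with a closed grey sheet-metal spatter guard round it, up to 60 mm above the bench, inside 144 (x) x 180 mm (y). Origin: centre of its underside, on the bench. Place and yaw vary, on the other side from the rest.
- base_plate: Fixed aluminium plate 110 (x) x 140 (y) x 8 mm in the fixture, its top 18 mm above the bench. Two hold-down straps with bolts at x = -30, y = +-64 mm stand 10 mm above its top. Origin: centre of its underside. A through slot 12 mm wide (x), 76 long (y) lies parallel to its y axis, 12 mm off centre toward +x.
- slot (a point): Centre of the slot's mouth in the base plate's top face; x across the slot, y along it, z up. The rib may go either way round.
- tape_measure: Loose yellow tape measure, 34 x 84 mm, 64 mm high, standing between rest and fixture; long side roughly along world x. Origin: centre of its underside. Not to be moved.
- spanner_17: Loose combination spanner, 187 mm long, 8 mm high, lying in front near the robot. Not to be moved.
- big_nut: Loose steel hexagon nut, 36 x 41 x 19 mm, lying in front near the robot. Not to be moved.
- magnet_square: Loose arrow-shaped welding magnet, 83 x 90 x 14 mm, lying behind the work. Not to be moved.
Not all that is in view belongs to the job. Of the things that look like the rib, the smaller one is meant.

How it is judged:
By the outcome, as a careful person would: the job done as asked, in the order asked, and still so for the second after the job is handed in, while the arm keeps its last pose, push and grip.
It also fails if it takes over 46 s, if anything falls off the work surface, if the arm or the gripper's body presses on something with over 40 N, if the wrist force passes 120 N, or if a joint passes its speed limit or range.

ROBOT

A 7-joint arm with a two-finger parallel gripper is mounted at the origin on a cart in front of the work surface, level with it; the furniture and walls round the work are solid. World frame = base frame: x ahead of the robot, y to its left, z up, the work surface at z = 0. Lengths are in m, angles in rad, forces in N, time in s.
With the tool pointing down it reaches from about 0.425 to 0.925 m from the base axis. Payload 6.8 kg.
Tool frame: the origin (TCP) lies midway between the tips of the shut fingers; the grasp point (between the pads) lies 19 mm behind it; z points along the fingers, y is the line along which they close (so a half turn about z gives the same grasp; the last joint's range is limited). The gripper opens to 88 mm and grips with 3 to 60 N. Pads are 20 mm wide; open, the fingers measure 115 mm over their backs; the gripper's body (75 mm by 178 mm) begins 61 mm behind the grasp point.
Start: joints at [1.096, 0.477, 0.022, 1.555, -0.011, 1.109, -0.083], TCP at [0.242, -0.63, 0.223] pointing down, gripper open.
Joint ranges: [-2.96, 2.96], [-0.34, 2.1], [-1.41, 1.46], [0.24, 2.44], [-1.37, 4.51], [0.17, 1.92], [-2.96, 2.96]. Speed limits (rad/s): [2.39, 2.39, 3.14, 3.14, 3.14, 3.14, 3.14].

INTERFACE

Orientations are given as a unit quaternion [w, x, y, z].
In Python, from plant import r, get_image, get_calibration gives the robot as it stands.
- The arm moves only by the tool apply_moves, never from a script. Its arguments are lists of equal length, an entry for each row: "offset": the shift along the tool's x, y, z in m, a list of three; "turn": the turn, a rotation vector about the tool's x, y, z in degrees, a list of three; "grip": the closure in counts, from 0 (fully open) to 255 (shut). A call has 1 to 20 rows; each row shifts and turns the commanded pose from where the row before left it, along the tool's axes as they then stand; what a row does not reach is not made up. A row lasts 1/12 s, in which the tool goes at most 41.7 mm and 7.16 degrees, less where a joint would pass 70% of its speed; a pose out of reach is approached as far as the arm can. A call is refused whole if a number of a shift passes 0.0417 or a number of a turn 7.16, either way. A call with a gripper value outside its range is refused whole. The fingers move at their own pace and stop on an object; the grip force is fixed at half the most. Time passes only in rows, so rows that do not move let the fingers close. It gives the time, the measured TCP pose, the force, the opening and the grip force at its end, in the units of the state.
- r.observe(): the state, without advancing time (a new reading comes with each control period).
- get_image(name): name is "side" or "top" or "wrist"; returns the picture (400x640x3 uint8, red, green, blue); there is no depth.
- get_calibration(name): a dict with "fov_y" (degrees; the focal length in pixels is half the picture's height over the tangent of half this angle, whatever the lens; pixels are square), "cx", "cy" (the principal point, pixels), "extrinsics" (4x4, takes a point from camera to world coordinates). Camera axes: x right, y down, z forward; pixel columns grow to the right and rows downward; lengths in m; the calibration is good to about 2 mm. The wrist camera is an equidistant fisheye: a pixel r from the principal point sees the ray r / f radians off the axis. A picture is of the moment at which its call begins: read the wrist's pose just before it. get_calibration takes no time and is no camera call; for the wrist camera it gives the pose at the moment of the call.
- r.close_job(): hands the job in; it is judged then, once.
The state is a dict: "time_s": time; "q": joint angles; "joint_vel": joint speeds; "joint_torque": joint torques, N m; "ee_pos": TCP position; "eef_rot": TCP orientation; "wrist_force": force on the tool from outside, world axes, zero at the start; "ft_torque": the same for the moment, N m; "grip_width": finger opening in m; "grip_force": force on a finger pad.
Only numpy, scipy, OpenCV 4.12 (cv2) and the standard library are available. Lean on these libraries where they do the work, as an engineer would, in place of code of your own. Each camera call takes 0.05 s, during which the arm holds its last target. There are 200 camera calls.

## Working session

There is one attempt and no reset: what is moved stays moved. The work goes in short steps, Python scripts to look and compute and a tool call to move; the robot and the scene stay as the last step left them, time stands still between calls to the robot, and variables do not carry over. Pictures are saved under pics/ and viewed, at most 10 in all, crops included, and the job is handed in when it is done.

Besides the shell and the picture viewer there is one more tool, called after "Call:" by a JSON object that holds its "method" and its "body". apply_moves: Moves the arm, as the interface text tells. Its arguments: {"type":"object","properties":{"offset":{"type":"array"},"turn":{"type":"array"},"grip":{"type":"array"}},"required":["offset","turn","grip"]}

```bash
mkdir -p pics; ls; python3 - <<'E'
from plant import r,get_image,get_calibration
import cv2,numpy as np
np.set_printoptions(precision=4,suppress=True)
for n in("top","side"):
    im=get_image(n);cv2.imwrite(f"pics/{n}0.png",cv2.cvtColor(im,cv2.COLOR_RGB2BGR))
    c=get_calibration(n);print(n,c["fov_y"],c["cx"],c["cy"]);print(np.array(c["extrinsics"]))
print(r.observe())
print(get_calibration("wrist"))
E
```

```text
pics
top 46.21158726170235 316.67277957349665 191.28995064202365
[[ 0.013  -0.9831  0.1825  0.4269]
 [-0.9997 -0.0087  0.0248 -0.0511]
 [-0.0228 -0.1827 -0.9829  0.8928]
 [ 0.      0.      0.      1.    ]]
side 47.65673548533853 318.55753645911466 194.71284166147151
[[-0.9679 -0.1168  0.2227  0.3608]
 [-0.2509  0.3926 -0.8848  0.8741]
 [ 0.016  -0.9123 -0.4093  0.4915]
 [ 0.      0.      0.      1.    ]]
{'time_s': 0.1, 'q': array([ 1.0959,  0.4777,  0.0223,  1.5563, -0.0115,  1.1093, -0.0831]), 'joint_vel': array([ 0.0014, -0.0018,  0.0015, -0.0019,  0.0009,  0.0021, -0.0016]), 'joint_torque': array([  0.005 , -58.4084,   1.5404, -27.3312,  -0.0542,   0.0131,
         0.    ]), 'ee_pos': array([ 0.2419, -0.6296,  0.2218]), 'eef_rot': array([-0.0008,  0.9832,  0.1824, -0.0002]), 'wrist_force': array([-0.6662,  0.3435, -1.0592]), 'ft_torque': array([ 0.01  , -0.0066,  0.0148]), 'grip_force': 0.0, 'grip_width': 0.08779339991457964}
{'fov_y': 65.70646984690485, 'cx': 319.2027157805804, 'cy': 198.21297419592233, 'extrinsics': array([[ 0.3592, -0.9011, -0.2427,  0.3082],
       [-0.9333, -0.3469, -0.0931, -0.6046],
       [-0.0003,  0.26  , -0.9656,  0.3841],
       [ 0.    ,  0.    ,  0.    ,  1.    ]])}
```

View pics/top0.png

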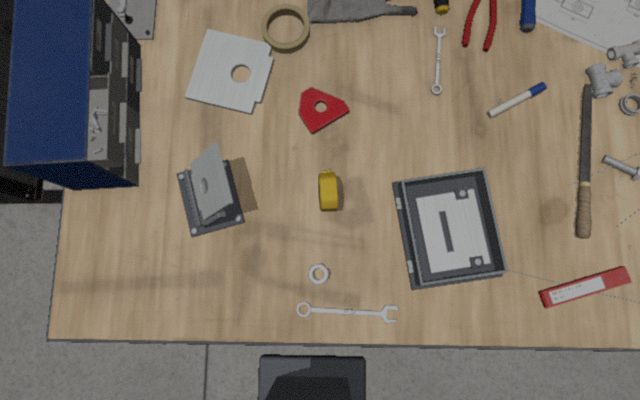

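View pics/side0.png

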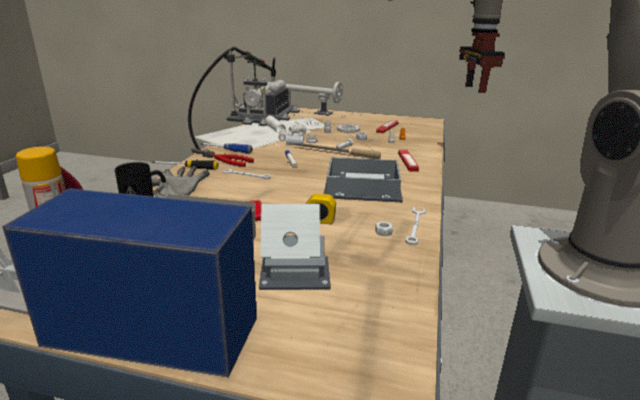

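The top view shows the rest and rib at about (208,190), fixture with the slot near (446,231), tape at (328,190) and the larger decoy plate at (230,70). The side view shows the rib face with its upper edge at row 206, columns 263–318. I'll zoom in.

```bash
python3 - <<'E'
import cv2,numpy as np
t=cv2.imread("pics/top0.png");s=cv2.imread("pics/side0.png")
a=cv2.resize(t[140:240,170:250],(400,500)[:2] and (320,400),interpolation=cv2.INTER_CUBIC)
b=cv2.resize(s[195:295,250:340],None,fx=4,fy=4,interpolation=cv2.INTER_CUBIC)
c=cv2.resize(t[160:295,385:515],None,fx=4,fy=4,interpolation=cv2.INTER_CUBIC)
cv2.imwrite("pics/cropA.png",np.hstack([a,b])); cv2.imwrite("pics/cropB.png",c)
E
```

```text
(no output)
```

View pics/cropA.png

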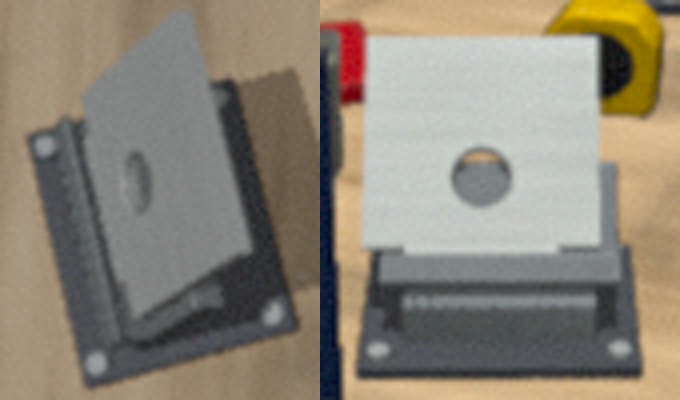

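View pics/cropB.png

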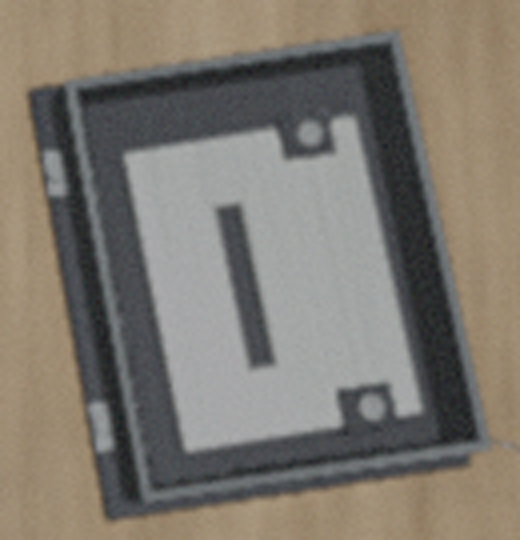

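The crops give these pixels: rib upper edge in top at (216,142)–(232,202), in side at (261,204)–(320,204); slot ends in top at about (442,211) and (450,251).

```bash
cat > h.py <<'E'
import numpy as np
from scipy.spatial.transform import Rotation as R
from plant import r,get_image,get_calibration
np.set_printoptions(precision=4,suppress=True)
def ray(n,p,c=None):
    c=c or get_calibration(n);E=np.array(c["extrinsics"]);f=200/np.tan(np.radians(c["fov_y"]/2))
    d=np.array([p[0]-c["cx"],p[1]-c["cy"]])
    if n=="wrist":
        rr=np.hypot(*d);v=np.r_[d/max(rr,1e-9)*np.sin(rr/f),np.cos(rr/f)]
    else: v=np.r_[d/f,1]; v/=np.linalg.norm(v)
    return E[:3,3],E[:3,:3]@v
def onz(n,p,z,c=None):
    o,d=ray(n,p,c);return o+d*(z-o[2])/d[2]
def tri(*vs):
    A=0;b=0;rs=[ray(*v) for v in vs]
    for o,d in rs:
        M=np.eye(3)-np.outer(d,d);A=A+M;b=b+M@o
    X=np.linalg.solve(A,b);return X,[np.linalg.norm((np.eye(3)-np.outer(d,d))@(X-o)) for o,d in rs]
def tool(s=None):
    s=s or r.observe();q=s["eef_rot"];return s["ee_pos"],R.from_quat([q[1],q[2],q[3],q[0]])
def togo(pos,Rm):
    p,T=tool();print("offset_mm",T.inv().apply(np.array(pos)-p)*1e3,"turn_deg",(T.inv()*R.from_matrix(Rm)).as_rotvec(degrees=True))
E
python3 - <<'E'
from h import *
o=-.375
T=lambda u,v:(170+u/4+o,140+v/4+o); S=lambda u,v:(250+(u-320)/4+o,195+v/4+o); B=lambda u,v:(385+u/4+o,160+v/4+o)
for nm,t,s in(("top far",(185,10),(363,37)),("top near",(250,250),(600,37)),("bot far",(83,95),(361,248)),("bot near",(130,318),(600,247)),("hole",(137,183),(482,177))):
    print(nm,*tri(("top",T(*t)),("side",S(*s))))
print("foot(top) ",[onz("top",T(*p),.008) for p in((44,146),(96,363),(274,312),(219,95))])
print("foot(side)",[onz("side",S(*p),.008) for p in((378,350),(620,349))])
a,b=onz("top",B(229,205.5),.018),onz("top",B(261,366),.018);print("slot",(a+b)/2,a-b,np.linalg.norm(a-b),np.degrees(np.arctan2(*(a-b)[1::-1])))
P=[onz("top",B(*p),.018) for p in((125,155),(185,452),(422,413),(357,115))];print("plate",P)
G=[onz("top",B(*p),.06) for p in((75,83),(395,38),(488,440),(147,497))];print("guard",G)
print("tape",onz("top",(328,190),.064))
E
```

```text
top far [0.657  0.1436 0.1193] [np.float64(0.0018878219046531066), np.float64(0.001887821904653083)]
top near [0.5507 0.1102 0.1191] [np.float64(0.00011247795873962125), np.float64(0.00011247795873956652)]
bot far [0.6367 0.2081 0.0442] [np.float64(0.0010661964257607625), np.float64(0.0010661964257605715)]
bot near [0.5311 0.1792 0.0458] [np.float64(0.0004998511331361035), np.float64(0.0004998511331363463)]
hole [0.5895 0.1731 0.0701] [np.float64(0.0008056950214866349), np.float64(0.0008056950214866818)]
foot(top)  [array([0.6189, 0.2363, 0.008 ]), array([0.5135, 0.2044, 0.008 ]), array([0.5388, 0.1205, 0.008 ]), array([0.645 , 0.1521, 0.008 ])]
foot(side) [array([0.6213, 0.2329, 0.008 ]), array([0.5156, 0.2021, 0.008 ])]
slot [ 0.5166 -0.27    0.018 ] [0.0745 0.012  0.    ] 0.07547131777036986 9.153751914884937
plate [array([ 0.5774, -0.2161,  0.018 ]), array([ 0.4398, -0.2399,  0.018 ]), array([ 0.4588, -0.3484,  0.018 ]), array([ 0.5975, -0.3255,  0.018 ])]
guard [array([ 0.603 , -0.1866,  0.06  ]), array([ 0.625 , -0.3311,  0.06  ]), array([ 0.446 , -0.3619,  0.06  ]), array([ 0.4198, -0.2139,  0.06  ])]
tape [ 0.5833 -0.0505  0.064 ]
```

Call:
{"method": "apply_moves", "body": {"offset": [[0.01,-0.008,-0.02],[0.02,-0.016,-0.02],[0.03,-0.025,-0.012],[0.03,-0.025,-0.012],[0.03,-0.025,-0.012],[0.03,-0.025,-0.004],[0.03,-0.025,0],[0.03,-0.025,0],[0.03,-0.025,0],[0.03,-0.025,0],[0.03,-0.025,0],[0.03,-0.025,0],[0.03,-0.025,0],[0.03,-0.025,0],[0.03,-0.025,0],[0.03,-0.025,0],[0.03,-0.025,0],[0.03,-0.025,0],[0.03,-0.025,0],[0.03,-0.025,0]], "turn": [[0,0,0],[0,0,0],[0,0,0],[0,0,0],[0,0,0],[0,0,0],[0,0,0],[0,0,0],[0,0,0],[0,0,0],[0,0,0],[0,0,0],[0,0,0],[0,0,0],[0,0,0],[0,0,0],[0,0,0],[0,0,0],[0,0,0],[0,0,0]], "grip": [110,110,110,110,110,110,110,110,110,110,110,110,110,110,110,110,110,110,110,110]}}

```text
time_s: 1.77
ee_pos: [0.6046, 0.0184, 0.3023]
eef_rot: [0.0, 0.983, 0.182, -0.0]
wrist_force: [0.0, -0.5, 0.6]
grip_width: 0.0498
grip_force: 0.0
```

```bash
cat >> h.py <<'E'
def ribframe(yaw,tilt=40):
    a=np.radians(yaw);t=np.radians(tilt);h=np.array([np.sin(a),-np.cos(a),0]);u=np.array([0,0,1.])
    z=h*np.sin(t)+u*np.cos(t);n=-h*np.cos(t)+u*np.sin(t);return z,n
def toolR(yaw,tilt=40):
    z,n=ribframe(yaw,tilt);return np.column_stack([np.cross(-n,-z),-n,-z])
TOP=np.array([.6035,.1271,.1197])
E
python3 - <<'E'
from h import *
z,n=ribframe(16.5);G=TOP-.04*z
print(tool()[0],r.observe()["q"],r.observe()["grip_width"])
togo(G+.1*z,toolR(16.5)); p,T=tool(); v=(T.inv()*R.from_matrix(toolR(16.5,0)));print(v.as_rotvec(degrees=True))
E
```

```text
[0.6046 0.0184 0.3023] [ 0.1621  0.3263 -0.3815  1.6112  0.1271  1.2293 -1.4481] 0.04982767567649823
offset_mm [ 35.046  -63.4534 136.6618] turn_deg [39.9812  1.6051  4.3009]
[0.0021 0.0365 4.4979]
```

Call:
{"method": "apply_moves", "body": {"offset": [[0.02,-0.02,0],[0.015,-0.02,0],[0,-0.02,0],[0,0,0],[0,0,0],[0,0,0],[0,0,0],[0,0,0],[0,0,0]], "turn": [[0,0,4.5],[5,0,0],[7,0,0],[7,0,0],[7,0,0],[7,0,0],[7,0,0],[0,0,0],[0,0,0]], "grip": [110,110,110,110,110,110,110,110,110]}}

```text
time_s: 2.52
ee_pos: [0.6187, 0.0829, 0.3022]
eef_rot: [-0.338, 0.93, 0.133, -0.05]
wrist_force: [0.2, -0.1, 0.8]
grip_width: 0.05
grip_force: 0.0
```

```bash
python3 - <<'E'
from h import *
import cv2
z,n=ribframe(16.5);G=TOP-.04*z
print(tool()[0],r.observe()["q"],r.observe()["wrist_force"])
togo(G+.1*z,toolR(16.5)); togo(G,toolR(16.5))
import json
c=get_calibration("wrist");cv2.imwrite("pics/w1.png",get_image("wrist")[:,:,::-1]);print(c["extrinsics"])
c["extrinsics"]=np.array(c["extrinsics"]).tolist();json.dump(c,open("w1.json","w"))
E
```

```text
[0.6187 0.0829 0.3022] [ 0.4259  0.5524 -0.5028  1.4815 -0.4236  1.3764 -1.1961] [ 0.1779 -0.0712  0.7855]
offset_mm [ -1.5249  81.4414 109.8984] turn_deg [ 0.0748  0.0486 -0.2805]
offset_mm [ -1.4403  81.3107 209.8983] turn_deg [ 0.0748  0.0486 -0.2805]
[[ 0.2141 -0.8789 -0.4262  0.7165]
 [-0.7373 -0.4316  0.5197  0.0031]
 [-0.6408  0.203  -0.7404  0.4265]
 [ 0.      0.      0.      1.    ]]
```

View pics/w1.png

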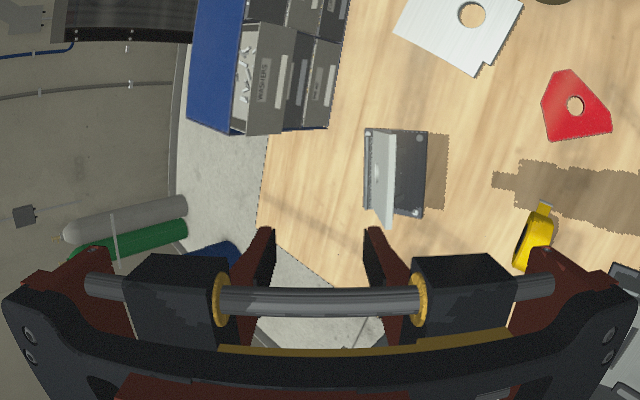

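The wrist view shows the rib nearly edge-on at about (390,135–228), right of the fingers' midline (about column 320), as the computed +81 mm y offset says.

Call:
{"method": "apply_moves", "body": {"offset": [[-0.0015,0.02,0.01],[0,0.03,0.02],[0,0.02,0.03],[0,0.0115,0.03],[0,0,0.015],[0,0,0],[0,0,0]], "turn": [[0,0,-0.3],[0,0,0],[0,0,0],[0,0,0],[0,0,0],[0,0,0],[0,0,0]], "grip": [110,110,110,110,110,110,110]}}

```text
time_s: 3.15
ee_pos: [0.6159, 0.0925, 0.1733]
eef_rot: [-0.338, 0.929, 0.14, -0.048]
wrist_force: [0.5, -0.2, -0.2]
grip_width: 0.0502
grip_force: 0.0
```

```bash
python3 - <<'E'
from h import *
import cv2,json
z,n=ribframe(16.5);G=TOP-.04*z
print(r.observe()["q"])
togo(G,toolR(16.5))
c=get_calibration("wrist");im=get_image("wrist")[:,:,::-1];cv2.imwrite("pics/w2.png",im)
c["extrinsics"]=np.array(c["extrinsics"]).tolist();json.dump(c,open("w2.json","w"))
cv2.imwrite("pics/w2c.png",cv2.resize(im[80:280,220:420],(600,600),interpolation=cv2.INTER_CUBIC))
E
```

```text
[ 0.4116  0.6757 -0.4969  1.5975 -0.398   1.1663 -1.0898]
offset_mm [ -1.9703   6.203  104.6412] turn_deg [0.0684 0.1054 0.5902]
```

View pics/w2c.png

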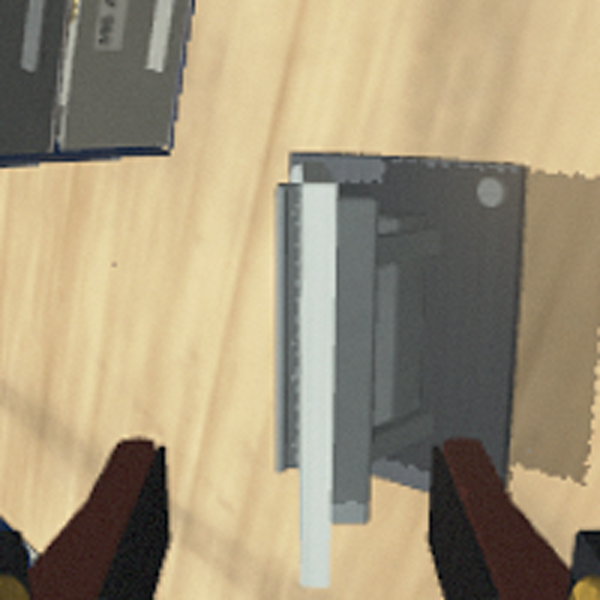

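The rib's upper edge is a bright strip, crop (303–336,183) to (300–328,585), lying between the fingers whose midline is about column 300.

```bash
python3 - <<'E'
from h import *
import json
c=json.load(open("w2.json"));p,T=tool()
def W(u,v,d):
    o,k=ray("wrist",(220+u/3-1/3,80+v/3-1/3),c); o=T.inv().apply(o-p);k=T.inv().apply(k); return (o+k*(d-o[2])/k[2])*1e3
for d in(.0625,.066): print(d,[W(*q,d) for q in((303,183),(336,183),(300,585),(328,585))])
E
```

```text
0.0625 [array([52.7896,  0.5441, 62.5   ]), array([52.8206,  8.4604, 62.5   ]), array([-54.9949,  -0.0036,  62.5   ]), array([-55.0115,   7.6434,  62.5   ])]
0.066 [array([52.5097,  0.5622, 66.    ]), array([52.5413,  8.6026, 66.    ]), array([-56.964 ,   0.0059,  66.    ]), array([-56.9808,   7.7728,  66.    ])]
```

Call:
{"method": "apply_moves", "body": {"offset": [[-0.002,0.0042,0.01],[0,0,0.02],[0,0,0.025],[0,0,0.025],[0,0,0.015],[0,0,0.008],[0,0,0.001],[0,0,0],[0,0,0]], "turn": [[0,0,0.3],[0,0,0],[0,0,0],[0,0,0],[0,0,0],[0,0,0],[0,0,0],[0,0,0],[0,0,0]], "grip": [110,110,110,110,110,110,110,110,110]}}

```text
time_s: 3.95
ee_pos: [0.5975, 0.1491, 0.0901]
eef_rot: [-0.338, 0.93, 0.135, -0.048]
wrist_force: [-1.0, 0.6, -0.6]
grip_width: 0.0496
grip_force: 0.0
```

Call:
{"method": "apply_moves", "body": {"offset": [[0,0,0],[0,0,0],[0,0,0],[0,0,0],[0,0,0],[0,0,0],[0,0,0],[0,0,0],[0,0,0],[0,0,0]], "turn": [[0,0,0],[0,0,0],[0,0,0],[0,0,0],[0,0,0],[0,0,0],[0,0,0],[0,0,0],[0,0,0],[0,0,0]], "grip": [150,190,255,255,255,255,255,255,255,255]}}

```text
time_s: 4.78
ee_pos: [0.5957, 0.1523, 0.0908]
eef_rot: [-0.34, 0.929, 0.136, -0.049]
wrist_force: [-2.6, 1.4, 5.2]
grip_width: 0.0079
grip_force: 30.0
```

Call:
{"method": "apply_moves", "body": {"offset": [[0,0,-0.004],[0,-0.001,-0.008],[0,-0.006,-0.012],[0,-0.013,-0.015],[0,-0.019,-0.023],[0,-0.019,-0.023],[0,-0.019,-0.023],[0,-0.019,-0.023],[0,-0.019,-0.023],[0,-0.013,-0.015],[0,-0.006,-0.008],[0,0,0],[0,0,0],[0,0,0],[0,0,0],[0,0,0],[0,0,0],[0,0,0],[0,0,0],[0,0,0]], "turn": [[0,0,0],[0,0,0],[0,0,0],[0,0,0],[0,0,0],[0,0,0],[0,0,0],[0,0,0],[0,0,0],[0,0,0],[0,0,0],[-3,0,0],[-5,0,0],[-6,0,0],[-6,0,0],[-6,0,0],[-6,0,0],[-5,0,0],[-3,0,0],[0,0,0]], "grip": [255,255,255,255,255,255,255,255,255,255,255,255,255,255,255,255,255,255,255,255]}}

```text
time_s: 6.45
ee_pos: [0.5979, 0.1428, 0.3111]
eef_rot: [0.001, 0.989, 0.146, 0.0]
wrist_force: [0.9, 0.8, -0.7]
grip_width: 0.0077
grip_force: 30.0
```

```bash
python3 - <<'E'
from h import *
import cv2
print(r.observe()["q"],r.observe()["grip_width"])
S=np.array([.5166,-.27,.018])
togo([.5166,-.27,.28],toolR(9.5,0))
print(tool()[1].as_matrix())
cv2.imwrite("pics/s3.png",get_image("side")[:,:,::-1])
E
```

```text
[-0.0262  0.3409 -0.407   1.5745  0.1408  1.2552 -1.7329] 0.007708665272365883
offset_mm [-197.4288  371.494    31.5051] turn_deg [ 0.0585 -0.0017  7.3423]
[[ 0.9571  0.2897  0.0003]
 [ 0.2897 -0.9571 -0.001 ]
 [-0.      0.001  -1.    ]]
```

View pics/s3.png

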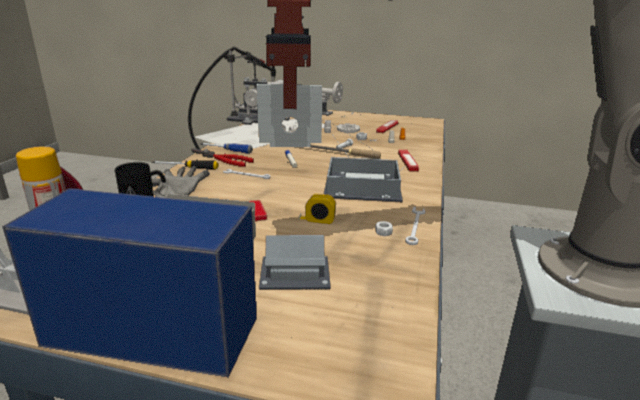

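The side view shows the rib held upright, tab edge level at about row 147, nothing else disturbed.

Call:
{"method": "apply_moves", "body": {"offset": [[-0.005,0.01,0],[-0.01,0.019,0],[-0.015,0.028,0],[-0.0175,0.033,0],[-0.0175,0.033,0],[-0.0175,0.033,0],[-0.0175,0.033,0],[-0.0175,0.033,0],[-0.0175,0.033,0],[-0.0175,0.033,0],[-0.0175,0.033,0],[-0.014,0.0265,0],[-0.009,0.016,0.01],[-0.0045,0.009,0.01],[0,0,0.01],[0,0,0],[0,0,0],[0,0,0],[0,0,0]], "turn": [[0,0,0],[0,0,0],[0,0,0],[0,0,0],[0,0,0],[0,0,0],[0,0,0],[0,0,0],[0,0,0],[0,0,0],[0,0,0],[0,0,0],[0,0,0],[0,0,0],[0,0,2],[0,0,3],[0,0,2.3],[0,0,0],[0,0,0]], "grip": [255,255,255,255,255,255,255,255,255,255,255,255,255,255,255,255,255,255,255]}}

```text
time_s: 8.08
ee_pos: [0.5152, -0.2743, 0.2803]
eef_rot: [-0.0, 0.997, 0.08, -0.0]
wrist_force: [-0.0, 0.7, -1.1]
grip_width: 0.0078
grip_force: 30.0
```

```bash
python3 - <<'E'
from h import *
import cv2,json
print(r.observe()["q"],r.observe()["grip_width"])
togo([.5166,-.27,.28],toolR(9.5,0))
c=get_calibration("wrist");w=get_image("wrist")[:,:,::-1]
c["extrinsics"]=np.array(c["extrinsics"]).tolist();json.dump(c,open("w4.json","w"))
s=get_image("side")[:,:,::-1];t=get_image("top")[:,:,::-1]
for n,i in(("w4",w),("s4",s),("t4",t)):cv2.imwrite(f"pics/{n}.png",i)
a=cv2.resize(s[60:220,300:430],None,fx=3,fy=3,interpolation=cv2.INTER_CUBIC)
b=cv2.resize(w[100:400,120:520],None,fx=1,fy=1)
cv2.imwrite("pics/m4.png",np.hstack([a,cv2.copyMakeBorder(b,0,180,0,0,0)]))
E
```

```text
[ 0.5264  0.2869 -0.1787  1.7008  0.0543  1.1598 -1.0767] 0.007775501566073527
offset_mm [ 2.1032 -4.0053  0.2689] turn_deg [-0.0599  0.037  -0.2776]
```

View pics/m4.png

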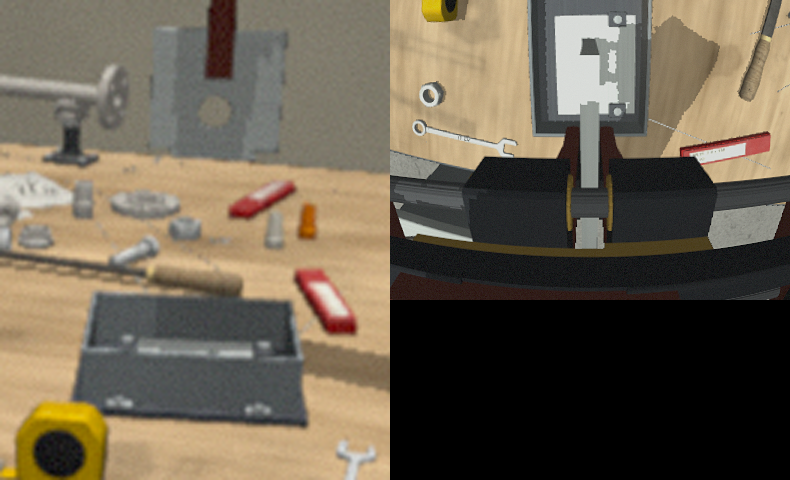

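The crop shows the rib in the side view with corners near (155,27), (287,30), (150,153), (280,158), and in the wrist view the slot's far end at about (588,45), just ahead of the rib's upper edge. I'll compute the rib pose in the hand and enlarge the slot.

```bash
python3 - <<'E'
from h import *
import cv2,json
p,T=tool()
def SP(u,v):
    o,k=ray("side",(300+u/3-1/3,60+v/3-1/3)); o=T.inv().apply(o-p);k=T.inv().apply(k); return (o+k*(-.004-o[1])/k[1])*1e3
for q in((155,27),(287,30),(150,153),(280,158),(213,110)):print(q,SP(*q))
w=cv2.imread("pics/w4.png")
s=cv2.imread("pics/s4.png")
a=cv2.resize(w[100:240,250:380],None,fx=4,fy=4,interpolation=cv2.INTER_CUBIC)
b=cv2.resize(s[60:120,340:402],(272,264),interpolation=cv2.INTER_CUBIC)
cv2.imwrite("pics/m5.png",np.hstack([a,cv2.copyMakeBorder(b,0,560-264,0,0,0)]))
E
```

```text
(155, 27) [ 54.1041  -4.     -37.6828]
(287, 30) [-53.8703  -4.     -38.5138]
(150, 153) [53.5897 -4.     67.5676]
(280, 158) [-56.9477  -4.      67.6396]
(213, 110) [ 2.2469 -4.     28.9317]
```

View pics/m5.png

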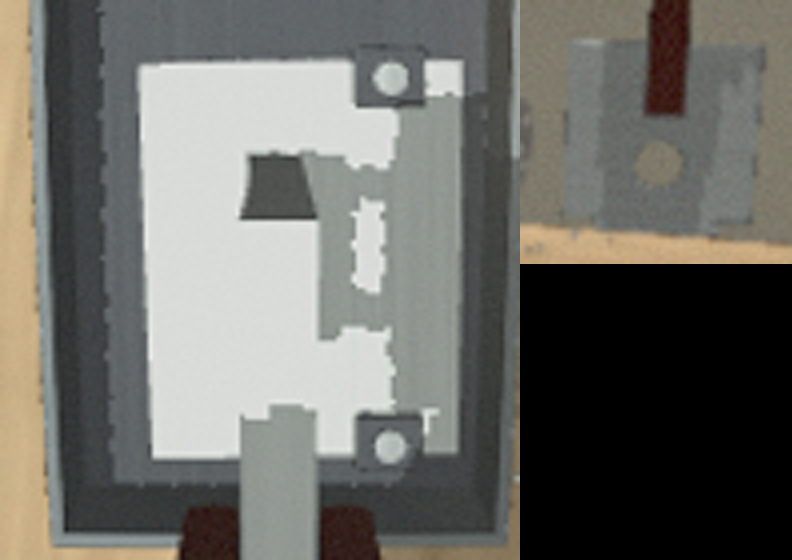

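The enlarged wrist view shows the rib's upper edge (cols 240–317, its far end at row 218) and end face (rows 155–218) hiding the slot. The plate outline is visible with corners (140,65), (463,62), (460,455), (152,458).

```bash
python3 - <<'E'
from h import *
import json
p,T=tool();c=json.load(open("w4.json"))
P=lambda u,v:(250+u/4-.375,100+v/4-.375)
C=np.array([onz("wrist",P(*q),.018,c) for q in((140,65),(463,62),(460,455),(152,458))]);print(C,C.mean(0))
L=C[0]-C[3];Rr=C[1]-C[2];print([np.degrees(np.arctan2(v[1],v[0])) for v in(L,Rr,L+Rr)],np.linalg.norm(L),np.linalg.norm(Rr),np.linalg.norm(C[0]-C[1]))
a=np.arctan2((L+Rr)[1],(L+Rr)[0]);e=np.array([-np.sin(a),np.cos(a),0]);print("slot wrist",C.mean(0)+.012*e)
B=lambda u,v:(385+u/4-.375,160+v/4-.375)
D=np.mean([onz("top",B(*p),.018) for p in((125,155),(185,452),(422,413),(357,115))],0);print("slot via plate top cam",D+.012*e)
for q,d in(((240,218),-.0385),((317,218),-.0385),((240,500),-.0385),((317,500),-.0385),((248,155),.0615),((303,155),.0615)):
    o,k=ray("wrist",P(*q),c); o=T.inv().apply(o-p);k=T.inv().apply(k);print("rib in tool",(o+k*(d-o[2])/k[2])*1e3)
E
```

```text
[[ 0.5793 -0.2166  0.018 ]
 [ 0.5984 -0.325   0.018 ]
 [ 0.4605 -0.3504  0.018 ]
 [ 0.4415 -0.2405  0.018 ]] [ 0.52   -0.2831  0.018 ]
[np.float64(9.819115786944575), np.float64(10.44064387465667), np.float64(10.130299705491074)] 0.13983448402823365 0.14021285352898033 0.11003820202260346
slot wrist [ 0.5178 -0.2713  0.018 ]
slot via plate top cam [ 0.5163 -0.2707  0.018 ]
rib in tool [ 55.5156  -3.2486 -38.5   ]
rib in tool [ 55.5165   4.4463 -38.5   ]
rib in tool [ 25.6895  -3.4678 -38.5   ]
rib in tool [ 25.6893   4.6774 -38.5   ]
rib in tool [54.8304 -4.8133 61.5   ]
rib in tool [54.8287  5.0637 61.5   ]
```

```bash
python3 -c "
from h import *
togo([.5170,-.2709,.0975],toolR(9.9,0))"
```

```text
offset_mm [  1.8029  -2.7655 183.3093] turn_deg [-0.0182 -0.0013 -0.6513]
```

Call:
{"method": "apply_moves", "body": {"offset": [[0.0018,-0.0028,0],[0,0,0],[0,0,0.01],[0,0,0.02],[0,0,0.025],[0,0,0.025],[0,0,0.025],[0,0,0.02],[0,0,0.015],[0,0,0.01],[0,0,0.005],[0,0,0],[0,0,0],[0,0,0]], "turn": [[0,0,-0.7],[0,0,0],[0,0,0],[0,0,0],[0,0,0],[0,0,0],[0,0,0],[0,0,0],[0,0,0],[0,0,0],[0,0,0],[0,0,0],[0,0,0],[0,0,0]], "grip": [255,255,255,255,255,255,255,255,255,255,255,255,255,255]}}

```text
time_s: 9.4
ee_pos: [0.518, -0.2711, 0.127]
eef_rot: [0.0, 0.996, 0.086, 0.001]
wrist_force: [0.2, -0.7, -1.1]
grip_width: 0.0081
grip_force: 30.0
```

```bash
python3 -c "
from h import *
togo([.5170,-.2709,.0975],toolR(9.9,0));print(r.observe()['wrist_force'])"
```

```text
offset_mm [-0.9847 -0.3962 29.4747] turn_deg [ 0.0642 -0.095   0.0157]
[ 0.1639 -0.6985 -1.1095]
```

Call:
{"method": "apply_moves", "body": {"offset": [[-0.001,-0.0002,0.006],[0,0,0.008],[0,0,0.008],[0,0,0.005],[0,0,0.002],[0,0,0],[0,0,0],[0,0,0],[0,0,0]], "turn": [[0,0,0],[0,0,0],[0,0,0],[0,0,0],[0,0,0],[0,0,0],[0,0,0],[0,0,0],[0,0,0]], "grip": [255,255,255,255,255,255,255,255,255]}}

```text
time_s: 10.15
ee_pos: [0.5165, -0.2709, 0.0973]
eef_rot: [0.0, 0.996, 0.086, 0.0]
wrist_force: [0.0, 1.2, -2.3]
grip_width: 0.008
grip_force: 30.0
```

```bash
python3 - <<'E'
from h import *
import cv2
togo([.5170,-.2709,.0975],toolR(9.9,0));print(r.observe()['wrist_force'],np.abs(r.observe()["joint_vel"]).max())
s=get_image("side")[:,:,::-1];t=get_image("top")[:,:,::-1];cv2.imwrite("pics/s6.png",s)
a=cv2.resize(s[120:220,315:415],(400,400),interpolation=cv2.INTER_CUBIC);b=cv2.resize(t[160:260,390:490],(400,400),interpolation=cv2.INTER_CUBIC)
cv2.imwrite("pics/m6.png",np.hstack([a,b]))
E
```

```text
offset_mm [ 0.5125  0.1136 -0.2297] turn_deg [ 0.0219 -0.0343  0.0129]
[ 0.05    1.1549 -2.2964] 0.0017080267914191636
```

View pics/m6.png

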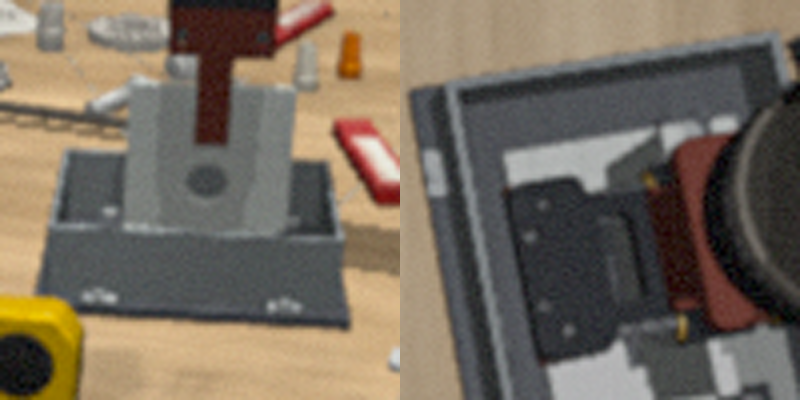

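The picture shows the rib upright inside the guard, hole at side crop (207,181), clear of all walls. One height check from the hole, then I hand in.

```bash
python3 - <<'E'
from h import *
p,T=tool()
for q in((207,181),(131,83),(295,87)):
    o,k=ray("side",(315+q[0]/4-.375,120+q[1]/4-.375)); o=T.inv().apply(o-p);k=T.inv().apply(k);print((o+k*(-.004-o[1])/k[1])*1e3)
print(p,r.observe()["wrist_force"])
E
```

```text
[ 1.0242 -4.     28.7954]
[ 54.875   -4.     -37.4816]
[-52.3306  -4.     -39.2171]
[ 0.5164 -0.2708  0.0973] [ 0.5793  0.2414 -1.8448]
```

```bash
python3 -c "
from plant import r
print(r.close_job())"
```

```text
the job is handed in; nothing more can be done
None
```

The job is handed in: the rib is held upright and still, in line above the slot, with its tab measured about 10 mm clear of the base plate; no sign of contact with the fixture, and no other item was touched.

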